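Pull the output valve and show its pins to the inspection camera

ROBOT

A 6-joint arm with a two-finger parallel gripper is mounted at the origin on the work surface. World frame = base frame: x ahead of the robot, y to its left, z up, the work surface at z = 0. Lengths are in mm, angles in rad, forces in N, time in s.
With the tool pointing down it reaches from about 400 to 925 mm from the base axis. Payload 12.5 kg.
Tool frame: the origin (TCP) lies on the centre line of the jaws, within the pads' length; the fingertips stand 19 mm ahead of it and the grasp point (between the pads) is the TCP; y points along the fingers, x is the direction in which the jaws open and shut, and the axes are right-handed (so a half turn about y gives the same grasp; the last joint's range is limited). The gripper opens to 95 mm and grips with 3 to 60 N. Pads are 20 mm wide; open, the fingers measure 119 mm over their backs; the gripper's body (75 mm by 180 mm) begins 59 mm behind the grasp point.
Start: joints at [1.107, 0.491, 1.559, -0, 1.092, -0.106], TCP at [218.868, 585.441, 233.661] pointing down, gripper open.
Joint ranges: [-3.1, 3.1], [-0.84, 2.19], [0.05, 2.79], [-1.13, 4.28], [0.06, 2.93], [-2.69, 2.69]. Speed limits (rad/s): [2.22, 2.22, 2.79, 3.14, 3.14, 3.14].

INTERFACE

Orientations are given as [roll, pitch, yaw] about the fixed x, y, z axes, in that order (R = Rz(yaw) Ry(pitch) Rx(roll)).
In Python, from cell import env gives the robot as it stands. The module is installed in compiled form; this text tells all that it offers.
- The arm moves only by the tool move_arm, never from a script. Its argument "rows" is a list of rows, each an object of numbers: "tx", "ty", "tz": the shift along the tool's x, y, z in cm; "rx", "ry", "rz": the turn, a rotation vector about the tool's x, y, z in rad; "grip": the opening in per cent of the stroke, from 0 (shut) to 100 (fully open). In form: [{"tx": .., "ty": .., "tz": .., "rx": .., "ry": .., "rz": .., "grip": ..}, ...]. A call has 1 to 10 rows; each row shifts and turns the commanded pose from where the row before left it, along the tool's axes as they then stand; what a row does not reach is not made up. A row lasts 1/12 s, in which the tool goes at most 41.7 mm and 7.16 degrees, less where a joint would pass 70% of its speed; a pose out of reach is approached as far as the arm can. A call is refused whole if a number of a shift passes 4.17 or a number of a turn 0.125, either way. A call with a gripper value outside its range is refused whole. The fingers move at their own pace and stop on an object; the grip force is fixed at half the most. Time passes only in rows, so rows that do not move let the fingers close. It gives the time, the measured TCP pose, the force and the opening at its end, in the units of the state.
- env.state(): the state, without advancing time (a new reading comes with each control period).
- env.read_camera(name): name is "side" or "top"; returns (picture, depth): 480x640x3 uint8, blue, green, red; 480x640 float32, mm along the optical axis (not along the pixel's ray), 0 where there is no reading.
- env.calibration(name): a dict with "vertical_fov" (degrees; the focal length in pixels is half the picture's height over the tangent of half this angle, whatever the lens; pixels are square), "cx", "cy" (the principal point, pixels), "eye" and "rotation" of the camera in the world. Camera axes: x right, y up, looking along -z (the intrinsics and any distortion apply to the point x, -y, -z); pixel columns grow to the right and rows downward; lengths in mm; the calibration is good to about 2 mm. A picture is of the moment at which its call begins. calibration takes no time and is no camera call.
- env.job_done(): hands the job in, once; it reports no verdict.
The state is a dict: "t": time; "joints": joint angles; "qvel": joint speeds; "tau": joint torques, N m; "eef_pos": TCP position; "tcp_rot": TCP orientation; "ft_force": force on the tool from outside, world axes, zero at the start; "moment": the same for the moment, N m; "opening": opening from 0.0 (shut) to 1.0 (fully open).
Only numpy, scipy, OpenCV 4.12 (cv2) and the standard library are available. Lean on these libraries where they do the work, as an engineer would, in place of code of your own. Each camera call takes 0.05 s, during which the arm holds its last target.

TASK

Pull the tall valve straight up out of its socket on the amplifier chassis without rocking it, then tip it over towards the inspection camera and hold it up, still, with its pins facing squarely into the lens, centred in front of it and about 10 cm away. Leave the two short valves seated, do not touch the camera, and do not knock over anything standing on the bench. Finish still holding the valve there: do not put it down or let go.

Things in the scene. Friction and masses are not known exactly. Their poses are not given: they have to be found in the camera images.
- tall_valve: The valve (radio tube) to pull, about 85 g: tallest and thickest of the three, in any of the sockets. Clear glass tube 38 mm across on a dark base 33 mm across, 22 mm high. Origin: centre of the base's underside, resting on the socket 71 mm above the bench; z along its axis to the dome. Straight glass to grip: 28 to 96 mm above the origin; the dome ends at 108 mm.
- tall_valve_pins (a point): Centre of the ring of eight pin tips, on the tall valve's axis, 11 mm below its origin: what the camera must see. A central spigot, 8 mm across, reaches 13 mm below the origin into the socket, with 1 mm of play, held by spring contacts with several newtons: lift 16 mm or more before turning.
- short_valve_a: One of two short valves that stay in their sockets: glass 29 mm in diameter, 78 mm tall above its origin, same base and same origin convention as the tall valve.
- short_valve_b: The other short valve, the same in every size.
- chassis: Amplifier chassis, fixed: aluminium box 170 (x) by 340 (y) by 55 mm high, knobs on its -x face. Origin: centre of its underside. Three cream sockets, 42 mm across, 16 mm high, on top at x = -15, y = -130, -50, +30 mm. A transformer 65 (x) by 80 (y) mm, top 125 mm above the bench, at x = 35, y = 118 mm; a capacitor 25 mm across, top at 110 mm, at x = -52, y = 135 mm.
- camera_head: Inspection camera: a grey cylinder 36 mm in diameter (42 mm at the black lens end) and 95 mm long, fixed on its stand, with the lens tipped up 35 degrees above level and looking roughly back at the robot. Origin: centre of the lens's front face, 130 mm above the bench. Its z axis is the optical axis, pointing out of the lens; its y axis is level.
- camera_stand: Stand that carries the camera, fixed: round foot 110 mm in diameter and 14 mm high, with a short post. Origin on the bench, 10 mm in front of the post; the lens looks along its -x direction, and the lens's front lies 40 mm towards -x, 130 mm up.
- cleaner_bottle: Bystander: upright bottle 45 mm in diameter and 126 mm tall; origin at the centre of its foot, z up.
- cell_a: Bystander: battery cell standing upright, 33 mm in diameter, 60 mm tall; origin at the centre of its foot, z up.
- cell_b: Bystander: a second such cell standing near the first.
- spare_reservoir: Bystander: spare capacitor standing upright to the left of the chassis, 35 mm in diameter, 50 mm tall; origin at the centre of its foot, z up.
Not all that is in view belongs to the job. Leave any purple look-alike of the tall_valve alone. Leave any red or turquoise look-alike of the camera_stand alone.

How it is judged:
By the outcome, as a careful person would: the job done as asked, in the order asked, and still so for the second after the job is handed in, while the arm keeps its last pose, push and grip.
It also fails if it takes over 38 s, if anything falls off the work surface, if the arm or the gripper's body presses on something with over 40 N, if the wrist force passes 120 N, or if a joint passes its speed limit or range.

## Working session

There is one attempt and no reset: what is moved stays moved. The work goes in short steps, Python scripts to look and compute and a tool call to move; the robot and the scene stay as the last step left them, time stands still between calls to the robot, and variables do not carry over. Pictures are saved under pics/ and viewed, and the job is handed in when it is done.

Besides the shell and the picture viewer there is one more tool, called after "Request:" as name(argument=value, ...), one argument or row to a line, values as JSON. move_arm: Moves the arm, as the interface text tells. Its arguments: {"type":"object","properties":{"rows":{"type":"array"}},"required":["rows"]}

```bash
mkdir -p pics; ls
cat > h.py <<'E'
import numpy as np, cv2
from cell import env
def grab(tag):
    out={}
    for n in("side","top"):
        im,d=env.read_camera(n); np.savez(f"{n}_{tag}.npz",im=im,d=d); cv2.imwrite(f"pics/{n}_{tag}.png",im)
E
python3 - <<'E'
from h import *
grab("0")
for n in("side","top"): print(n,env.calibration(n))
print(env.state())
E
```

```text
pics
side {'vertical_fov': 57.2041668535021, 'cx': 323.33228446841514, 'cy': 238.94087665215807, 'eye': array([  279.46305815, -1035.07000421,   935.54953973]), 'rotation': array([ 0.90242851, -0.01844916, -0.19672314])}
top {'vertical_fov': 47.65324105771507, 'cx': 318.56800418835877, 'cy': 240.51109193797708, 'eye': array([ 253.60616869,    7.71056257, 1341.34125984]), 'rotation': array([ 0.18260326, -0.02554788, -1.55788407])}
{'t': 0.1, 'joints': array([ 1.10737074e+00,  4.91443972e-01,  1.55939339e+00, -1.85242116e-05,
        1.09170245e+00, -1.05570915e-01]), 'qvel': array([ 1.05600972e-03, -1.06301402e-03, -2.55195207e-03, -6.38183791e-07,
       -1.72938243e-03, -1.15320743e-03]), 'tau': array([ 1.98283524e-03, -6.13619971e+01, -2.58603072e+01,  6.93438761e-02,
        4.71617072e-02, -6.48378546e-05]), 'eef_pos': array([218.79109338, 585.2382185 , 233.15285774]), 'tcp_rot': array([-1.57071286e+00,  9.43617604e-04,  1.21295024e+00]), 'ft_force': array([-0.63980398,  0.25390937, -0.77205135]), 'moment': array([ 0.04929505,  0.02262667, -0.04104635]), 'opening': 0.9964138401273225}
```

View pics/side_0.png

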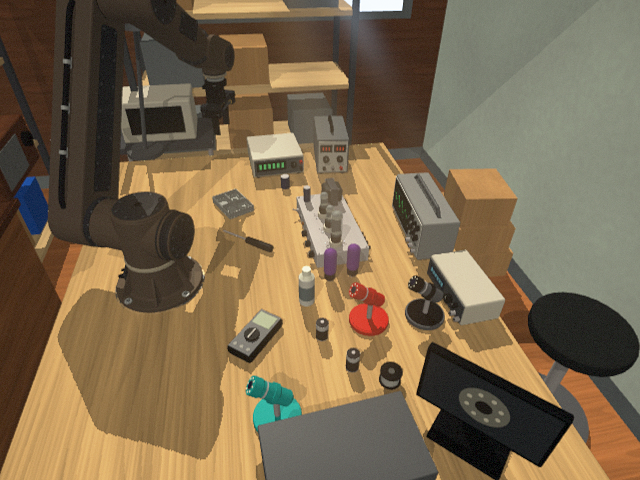

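View pics/top_0.png

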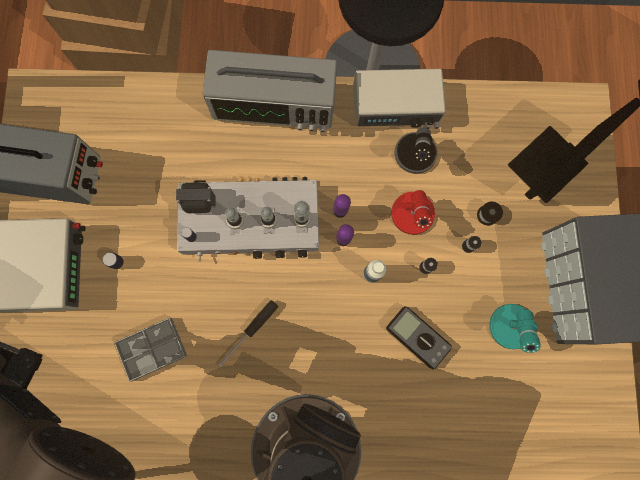

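```bash
cat >> h.py <<'E'
from scipy.spatial.transform import Rotation as Ro
class Cam:
    def __init__(s,n):
        c=env.calibration(n); s.f=240/np.tan(np.radians(c['vertical_fov'])/2); s.cx,s.cy=c['cx'],c['cy']; s.e=c['eye']; s.R=Ro.from_euler('xyz',c['rotation']).as_matrix()
    def ray(s,u,v):
        return s.R@np.array([(u-s.cx)/s.f,-(v-s.cy)/s.f,-1.])
    def plane(s,u,v,z):
        r=s.ray(u,v); return s.e+r*(z-s.e[2])/r[2]
    def depth(s,u,v,d): return s.e+s.ray(u,v)*d
    def proj(s,p):
        q=s.R.T@(np.asarray(p,float)-s.e); return np.array([s.cx+s.f*q[0]/-q[2], s.cy+s.f*q[1]/q[2]])
def tri(u1,u2):
    a,b=Cam('top'),Cam('side'); r1=a.ray(*u1); r2=b.ray(*u2)
    t=np.linalg.lstsq(np.c_[r1,-r2],b.e-a.e,rcond=None)[0]
    p,q=a.e+r1*t[0],b.e+r2*t[1]
    return (p+q)/2,np.linalg.norm(p-q)
def crop(n,tag,x0,y0,x1,y1,k,out):
    im=np.load(f"{n}_{tag}.npz")['im'][y0:y1,x0:x1]
    cv2.imwrite(f"pics/{out}.png",cv2.resize(im,None,fx=k,fy=k,interpolation=cv2.INTER_CUBIC))
E
python3 - <<'E'
from h import *
crop('side','0',280,170,460,340,4,'c_side0')
crop('top','0',170,120,450,290,2.8,'c_top0')
for n in('side','top'):
    d=np.load(n+'_0.npz')['d']; print(n,d.min(),d.max(),(d==0).mean())
E
```

```text
side 0.0 3588.2903 0.00404296875
top 0.0 2374.9077 0.00400390625
```

View pics/c_side0.png

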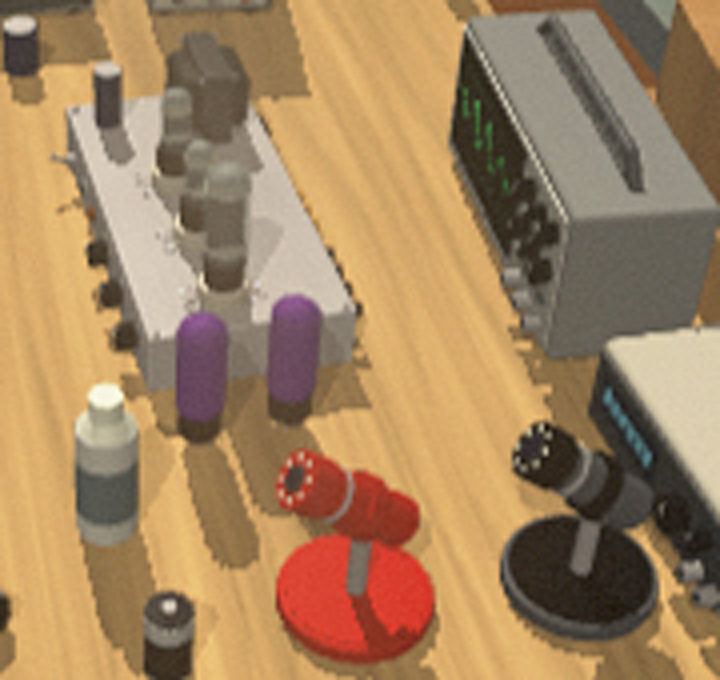

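View pics/c_top0.png

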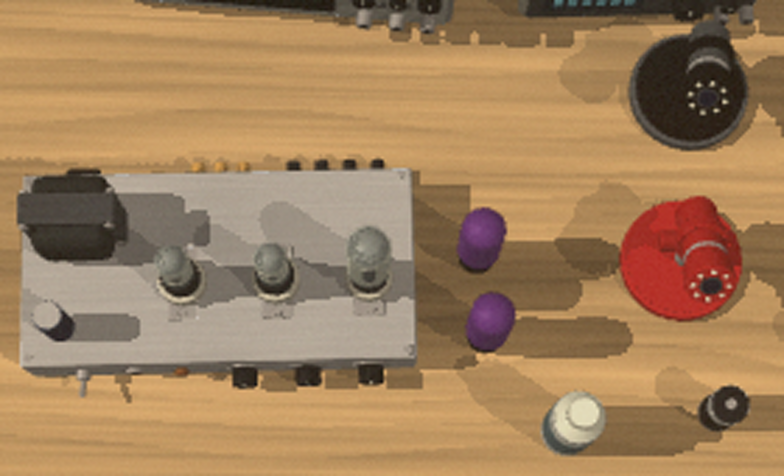

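```bash
cat >> h.py <<'E'
def cloud(n,tag):
    c=Cam(n); d=np.load(f"{n}_{tag}.npz")['d']; v,u=np.mgrid[0:480,0:640]
    r=np.stack([(u-c.cx)/c.f,-(v-c.cy)/c.f,-np.ones_like(u,float)],-1)@c.R.T
    P=c.e+r*d[...,None]; P[d==0]=np.nan; return P
E
python3 - <<'E'
from h import *
T=Cam('top');S=Cam('side')
P=cloud('top','0')
print('bench z',np.nanmedian(P[270:300,250:350,2]), 'chassis z',np.nanmedian(P[225:245,215:240,2]))
m=(np.abs(P[...,2]-55)<6).astype(np.uint8); m[:175]=0;m[262:]=0;m[:,:170]=0;m[:,330:]=0
n,l,st,ce=cv2.connectedComponentsWithStats(m); i=1+st[1:,4].argmax()
pts=P[l==i][:,:2].astype(np.float32); r=cv2.minAreaRect(pts); print('chassis',r, r[2])
for nm,(u,v) in dict(tall=(302,207),a=(267,213),b=(233,214)).items():
    w=P[v-6:v+7,u-6:u+7].reshape(-1,3); k=np.nanargmax(w[:,2]); print(nm,w[k])
c=T.plane
# lens ring top: bright dots
im=np.load('top_0.npz')['im'];
for n,(x0,y0,x1,y1) in dict(top=(408,140,436,168),side=(405,270,425,295)).items():
    im=np.load(n+'_0.npz')['im'][y0:y1,x0:x1]; mm=(im.min(2)>120); ys,xs=np.nonzero(mm); print(n,len(xs),xs.min()+x0,xs.max()+x0,ys.min()+y0,ys.max()+y0)
    crop(n,'0',x0-20,y0-20,x1+20,y1+20,8,'lens_'+n)
E
```

```text
bench z -1.0073197150270516 chassis z 54.926282258275364
chassis ((552.9644775390625, 151.05784606933594), (171.38436889648438, 340.1187438964844), 2.2910566329956055) 2.2910566329956055
tall [539.38775335  20.28808338 184.16057707]
a [538.97023627  92.2266259  152.25699009]
b [535.07306176 183.79079076 151.63529583]
top 12 416 429 141 160
side 7 409 416 276 283
```

View pics/lens_top.png

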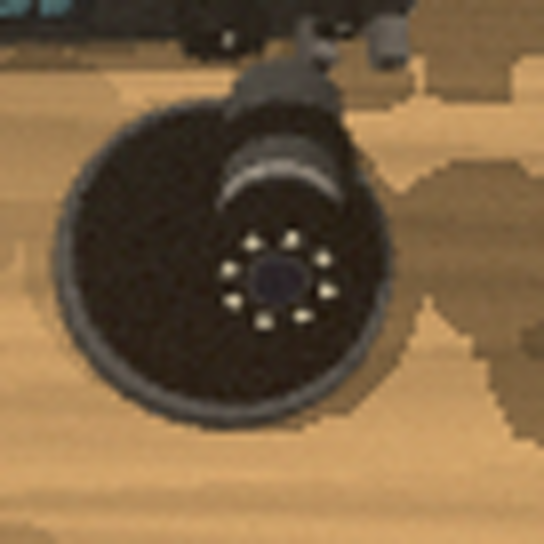

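View pics/lens_side.png

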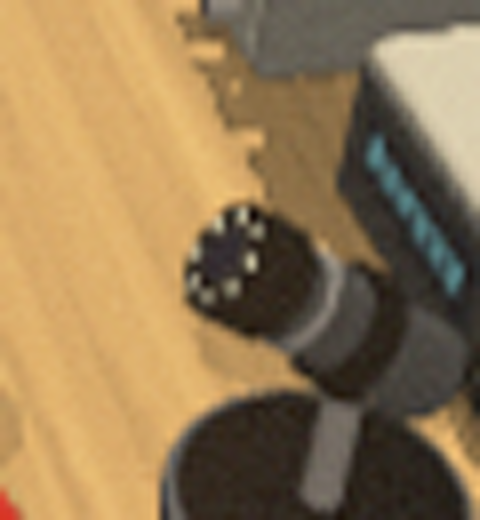

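Run:
```python
from h import *
T=Cam('top');S=Cam('side')
lt=(422.2,154.7); ls=(412.4,281.6)
L,g=tri(lt,ls); print('lens tri',L,g,'top@130',T.plane(*lt,130),'side@130',S.plane(*ls,130))
F=T.plane(415.7,152.3,10); print('foot top',F)
# foot by depth-free contour
im=np.load('top_0.npz')['im'].astype(int); m=(im.sum(2)<150).astype(np.uint8); m[:120]=0;m[190:]=0;m[:,:385]=0;m[:,450:]=0
im2=np.load('side_0.npz')['im']
P=cloud('top','0')
# foot points by height
z=P[...,2]; k=np.zeros_like(z,bool);k[125:180,385:450]=1
f=k&(np.abs(z-14)<5); q=P[f]; 
c,r=cv2.minEnclosingCircle(q[:,:2].astype(np.float32)); print('foot circ',c,r)
# camera body points
b=k&(z>80); q=P[b]; q=q[q[:,2]<220]; print(len(q))
C=q.mean(0); u,s,vt=np.linalg.svd(q-C,full_matrices=False); print(C,s,vt[0])
P2=cloud('side','0'); z2=P2[...,2]; k=np.zeros_like(z2,bool);k[265:315,400:445]=1
d=np.linalg.norm(P2[...,:2]-L[:2],axis=-1)
b=k&(z2>75)&(d<120); q2=P2[b]; C=q2.mean(0);u,s,vt=np.linalg.svd(q2-C,full_matrices=False);print(len(q2),C,s,vt[0])
np.save('body.npy',np.r_[q,q2])
# tall valve: silhouettes per z band
for nm,PP in(('top',P),('side',P2)):
    sel=(np.abs(PP[...,0]-535)<35)&(np.abs(PP[...,1]-20)<35)&(PP[...,2]>100)
    for lo in range(100,185,10):
        q=PP[sel&(PP[...,2]>=lo)&(PP[...,2]<lo+10)]
        if len(q): print(nm,lo,len(q),q[:,:2].min(0).round(1),q[:,:2].max(0).round(1))
```

```text
lens tri [ 686.78785344 -260.4214059   133.7658195 ] 2.4210761936204803 top@130 [ 686.85856971 -261.01733064  130.        ] side@130 [ 690.0492741 -256.5068163  130.       ]
foot top [ 735.90177089 -270.91397552   10.        ]
foot circ (757.007568359375, -256.4203796386719) 79.40776062011719
567
[ 717.4084323  -263.38177493  118.52777168] [726.97433639 304.66172917 225.27971511] [-0.87090294  0.07446821  0.48578036]
530 [ 720.70581934 -274.93144733  117.49405385] [693.19287388 257.71579562 187.37206673] [ 0.80971686 -0.24450349 -0.53345726]
top 100 13 [525.2   2.1] [539.8  37. ]
top 110 16 [524.6   2.2] [539.6  36.8]
top 120 12 [524.1   6.7] [539.9  39.1]
top 130 19 [524.6   2.3] [539.1  38.8]
top 140 14 [524.9   2.4] [540.1  38.7]
top 150 18 [524.7   2.5] [539.6  38.4]
top 160 55 [524.5   2.6] [561.7  38.3]
top 170 158 [526.6   4.8] [560.6  38. ]
top 180 12 [535.4   9.4] [551.6  27. ]
side 100 26 [527.    1.6] [559.   25.4]
side 110 35 [526.9   2.5] [564.7  27.2]
side 120 34 [ 5.268e+02 -3.000e-01] [563.6  27.3]
side 130 32 [5.271e+02 3.000e-01] [562.4  26.3]
side 140 27 [526.8   2.2] [561.7  17. ]
side 150 38 [527.4   2.2] [561.2  19.7]
side 160 30 [527.1   0.8] [559.7  22.4]
side 170 56 [527.8   2.2] [560.7  33.7]
side 180 26 [531.9  10.5] [556.7  31.9]
```

Run:
```python
from h import *
from scipy.optimize import least_squares
T=Cam('top');S=Cam('side')
P=cloud('top','0');P2=cloud('side','0')
for nm,PP,(u,v) in(('t',P,(422,155)),('s',P2,(412,282))):
    print(nm,np.nanmedian(PP[v-2:v+3,u-2:u+3].reshape(-1,3),0))
# foot ellipse by colour contours
for n,box,c in(('top',(385,120,450,190),T),('side',(400,285,450,335),S)):
    x0,y0,x1,y1=box; PP=P if n=='top' else P2
    z=PP[...,2][y0:y1,x0:x1]; m=(np.abs(z-14)<4)
    im=np.load(n+'_0.npz')['im'][y0:y1,x0:x1].astype(int); m=((im.max(2)<75)&(z<30)&(z>5)).astype(np.uint8)
    nn,l,st,ce=cv2.connectedComponentsWithStats(m);i=1+st[1:,4].argmax()
    cs,_=cv2.findContours((l==i).astype(np.uint8),cv2.RETR_EXTERNAL,cv2.CHAIN_APPROX_NONE)
    ct=max(cs,key=len)[:,0]+[x0,y0]
    w=np.array([c.plane(u,v,14)[:2] for u,v in ct])
    h=cv2.convexHull(w.astype(np.float32))[:,0]
    f=least_squares(lambda p:np.hypot(h[:,0]-p[0],h[:,1]-p[1])-p[2],[735,-270,55],loss='soft_l1').x
    print('foot',n,f,len(h))
def fit(Q,free):
    def res(p):
        th,el=p[2],p[3] if free else np.radians(35)
        a=np.array([np.cos(el)*np.cos(th),np.cos(el)*np.sin(th),np.sin(el)])
        o=np.array([p[0],p[1],130 if not free else p[4]])
        d=Q-o; s=d@a; rad=np.linalg.norm(d-np.outer(s,a),axis=1)
        return rad-np.where(s>-32,20,18.)
    f=least_squares(res,[687,-261,np.pi-.2,.61,130],loss='soft_l1',f_scale=2)
    p=f.x; return p[:2],np.degrees(p[2]),np.degrees(p[3]),p[4],np.median(abs(res(p)))
B=np.load('body.npy'); L=np.array([687,-260,130])
a0=np.array([-.8,.17,.57])
s=(B-L)@a0; perp=np.linalg.norm(B-L-np.outer(s,a0),axis=1)
Q=B[(s>-90)&(s<-4)&(perp<30)]; print(len(B),len(Q))
for fr in(0,1): print(fit(Q,fr))
```

```text
t [ 686.3634279  -261.02158204  129.24438066]
s [ 687.70331209 -259.42394398  132.05683198]
foot top [ 737.24539638 -271.78458331   50.89217157] 30
foot side [ 736.19778601 -272.91545924   54.72919079] 29
1097 752
(array([ 690.59352969, -260.2711845 ]), np.float64(169.24966725316452), np.float64(34.95042550298022), np.float64(130.0), np.float64(2.102814050735886))
(array([ 731.57368652, -267.33828609]), np.float64(170.3639059917831), np.float64(36.03407773040955), np.float64(99.21536365548857), np.float64(2.0942992378916454))
```

Candidates: the tall valve could be the end-socket valve, top px (302,210) / side px (336,223). It could also be confused with the short valves at (267,217) and (233,218), or the purple look-alikes at (342,205) and (345,235). The crops show the end-socket one is the thickest, and its top is at about 180 mm against 152 mm for the others, so I choose it. It sits at about (543, 20.5), and the chassis layout gives the same spot.

For the camera I use the black stand at top px (423,155); the red and turquoise ones are decoys.

Request:
move_arm(
  rows=[
    {"ty":-0.8,"ry":0.1213},
    {"ty":-0.8,"ry":0.1213},
    {"ty":-0.8,"ry":0.1213},
    {"ty":-0.8,"ry":0.1213},
    {"ty":-0.8,"ry":0.1213},
    {"ty":-0.8,"ry":0.1213},
    {"ty":-0.8,"ry":0.1213},
    {"ty":-0.8,"ry":0.1213},
    {"ty":-0.8,"ry":0.1213},
    {"ty":-0.8,"ry":0.1213},
  ],
)

```text
validation failed for argument at $.ro...
```

Request:
move_arm(
  rows=[
    {"tx":0,"ty":-0.8,"tz":0,"rx":0,"ry":0.1213,"rz":0,"grip":100},
    {"tx":0,"ty":-0.8,"tz":0,"rx":0,"ry":0.1213,"rz":0,"grip":100},
    {"tx":0,"ty":-0.8,"tz":0,"rx":0,"ry":0.1213,"rz":0,"grip":100},
    {"tx":0,"ty":-0.8,"tz":0,"rx":0,"ry":0.1213,"rz":0,"grip":100},
    {"tx":0,"ty":-0.8,"tz":0,"rx":0,"ry":0.1213,"rz":0,"grip":100},
    {"tx":0,"ty":-0.8,"tz":0,"rx":0,"ry":0.1213,"rz":0,"grip":100},
    {"tx":0,"ty":-0.8,"tz":0,"rx":0,"ry":0.1213,"rz":0,"grip":100},
    {"tx":0,"ty":-0.8,"tz":0,"rx":0,"ry":0.1213,"rz":0,"grip":100},
    {"tx":0,"ty":-0.8,"tz":0,"rx":0,"ry":0.1213,"rz":0,"grip":100},
    {"tx":0,"ty":-0.8,"tz":0,"rx":0,"ry":0.1213,"rz":0,"grip":100},
  ],
)

```text
t: 0.93
eef_pos: [218.8, 585.3, 313.7]
tcp_rot: [-1.571, 0.0, -0.006]
ft_force: [-0.6, 0.3, -0.2]
opening: 0.999
```

Request:
move_arm(
  rows=[
    {"tx":1.62,"ty":0,"tz":-2.82,"rx":0,"ry":0,"rz":0,"grip":100},
    {"tx":1.62,"ty":0,"tz":-2.82,"rx":0,"ry":0,"rz":0,"grip":100},
    {"tx":1.62,"ty":0,"tz":-2.82,"rx":0,"ry":0,"rz":0,"grip":100},
    {"tx":1.62,"ty":0,"tz":-2.82,"rx":0,"ry":0,"rz":0,"grip":100},
    {"tx":1.62,"ty":0,"tz":-2.82,"rx":0,"ry":0,"rz":0,"grip":100},
    {"tx":1.62,"ty":0,"tz":-2.82,"rx":0,"ry":0,"rz":0,"grip":100},
    {"tx":1.62,"ty":0,"tz":-2.82,"rx":0,"ry":0,"rz":0,"grip":100},
    {"tx":1.62,"ty":0,"tz":-2.82,"rx":0,"ry":0,"rz":0,"grip":100},
    {"tx":1.62,"ty":0,"tz":-2.82,"rx":0,"ry":0,"rz":0,"grip":100},
    {"tx":1.62,"ty":0,"tz":-2.82,"rx":0,"ry":0,"rz":0,"grip":100},
  ],
)

```text
t: 1.77
eef_pos: [381.2, 301.9, 313.5]
tcp_rot: [-1.571, 0.0, 0.0]
ft_force: [-0.0, 0.7, -1.6]
opening: 1.0
```

Request:
move_arm(
  rows=[
    {"tx":1.62,"ty":0,"tz":-2.82,"rx":0,"ry":0,"rz":0,"grip":100},
    {"tx":1.62,"ty":0,"tz":-2.82,"rx":0,"ry":0,"rz":0,"grip":100},
    {"tx":1.62,"ty":0,"tz":-2.82,"rx":0,"ry":0,"rz":0,"grip":100},
    {"tx":1.62,"ty":0,"tz":-2.82,"rx":0,"ry":0,"rz":0,"grip":100},
    {"tx":1.62,"ty":0,"tz":-2.82,"rx":0,"ry":0,"rz":0,"grip":100},
    {"tx":1.62,"ty":0,"tz":-2.82,"rx":0,"ry":0,"rz":0,"grip":100},
    {"tx":1.62,"ty":0,"tz":-2.82,"rx":0,"ry":0,"rz":0,"grip":100},
    {"tx":1.62,"ty":0,"tz":-2.82,"rx":0,"ry":0,"rz":0,"grip":100},
    {"tx":1.62,"ty":0,"tz":-2.82,"rx":0,"ry":0,"rz":0,"grip":100},
    {"tx":1.62,"ty":0,"tz":-2.82,"rx":0,"ry":0,"rz":0,"grip":100},
  ],
)

```text
t: 2.6
eef_pos: [543.3, 19.9, 313.4]
tcp_rot: [-1.571, 0.0, -0.0]
ft_force: [1.1, -0.4, 0.4]
opening: 1.001
```

Request:
move_arm(
  rows=[
    {"tx":0,"ty":2.5,"tz":0.05,"rx":0,"ry":0,"rz":0,"grip":100},
    {"tx":0,"ty":2.5,"tz":0,"rx":0,"ry":0,"rz":0,"grip":100},
    {"tx":0,"ty":2.5,"tz":0,"rx":0,"ry":0,"rz":0,"grip":100},
    {"tx":0,"ty":0,"tz":0,"rx":0,"ry":0,"rz":0,"grip":100},
  ],
)

```text
t: 2.93
eef_pos: [541.1, 21.8, 234.4]
tcp_rot: [-1.57, 0.007, -0.001]
ft_force: [0.1, 0.2, -0.0]
opening: 0.998
```

Run:
```python
from h import *
grab("1"); s=env.state(); print(s['joints'],s['eef_pos'],s['tcp_rot'])
crop('side','1',280,130,400,280,5,'c_side1')
crop('top','1',250,150,350,280,5,'c_top1')
```

```text
[-8.11891270e-02  3.70094890e-01  1.75263282e+00  8.70248203e-05
  1.02024675e+00 -8.13064710e-02] [542.84133971  21.96670144 238.70277839] [-1.57061024e+00  1.37123133e-03  7.18928079e-05]
```

View pics/c_side1.png

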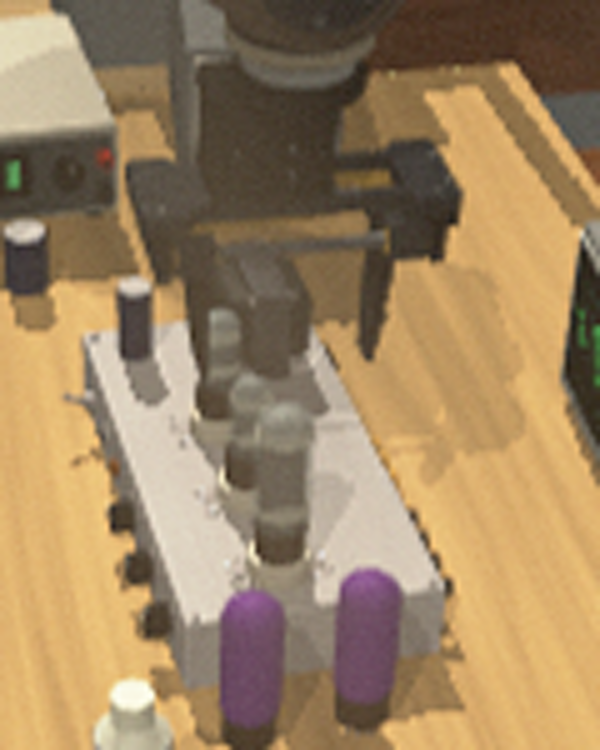

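View pics/c_top1.png

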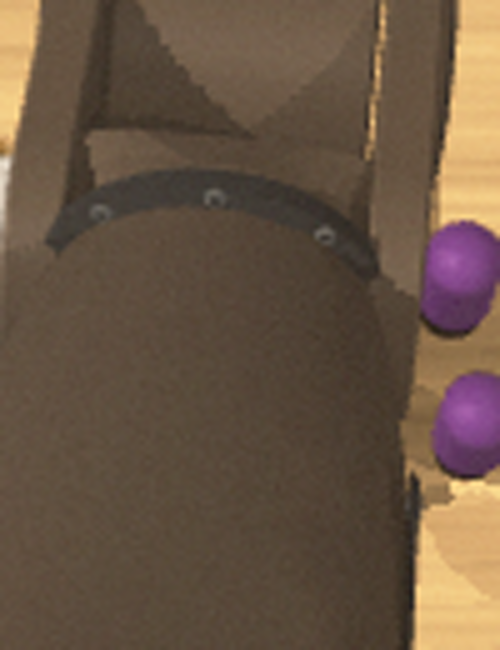

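Run:
```python
from h import *
S=Cam('side')
for i in range(3):
    env.read_camera('side'); s=env.state(); print(s['eef_pos'],s['tcp_rot'],s['ft_force'],s['moment'])
def cc(p): return (S.proj(p)-[280,130])*5
print('tip mid',cc([543,21,219.5]),'tipL',cc([543-47,21,219.5]),'tipR',cc([543+47,21,219.5]))
print('valve dome',cc([543.2,20.5,179]),'base',cc([543.2,20.5,71]))
print('glass edges z140',cc([524.2,20.5,140]),cc([562.2,20.5,140]))
```

```text
[543.28784336  21.97908135 239.62552945] [-1.57076779e+00 -6.89209234e-04  1.15595779e-04] [ 0.22777155 -0.59358507  0.05260992] [-0.10054213  0.11903708  0.00685711]
[543.43490186  22.03207607 240.08833635] [-1.57085387e+00 -1.86590270e-03  2.29882358e-04] [ 0.70239419  0.36531975 -0.47085348] [-0.07153954  0.04444136 -0.00387575]
[543.46146325  22.04059711 240.20446278] [-1.57089565e+00 -2.40482096e-03  2.67884671e-04] [-0.18029299 -0.14636864  0.44322931] [-0.041441    0.05914492 -0.00650111]
tip mid [282.50310212 356.24495822] tipL [204.26304267 363.68946145] tipR [359.81565142 348.88870712]
valve dome [280.51654579 413.1382422 ] base [274.28433864 553.73266074]
glass edges z140 [247.81564421 468.66451691] [308.43268514 462.39106711]
```

Request:
move_arm(
  rows=[
    {"tx":0,"ty":0.5,"tz":-0.15,"rx":0,"ry":0,"rz":0,"grip":62},
    {"tx":0,"ty":0.5,"tz":0,"rx":0,"ry":0,"rz":0,"grip":62},
    {"tx":0,"ty":0.9,"tz":0,"rx":0,"ry":0,"rz":0,"grip":62},
    {"tx":0,"ty":0.9,"tz":0,"rx":0,"ry":0,"rz":0,"grip":62},
    {"tx":0,"ty":0.9,"tz":0,"rx":0,"ry":0,"rz":0,"grip":62},
    {"tx":0,"ty":0.9,"tz":0,"rx":0,"ry":0,"rz":0,"grip":62},
    {"tx":0,"ty":0.9,"tz":0,"rx":0,"ry":0,"rz":0,"grip":62},
    {"tx":0,"ty":0,"tz":0,"rx":0,"ry":0,"rz":0,"grip":62},
    {"tx":0,"ty":0,"tz":0,"rx":0,"ry":0,"rz":0,"grip":62},
    {"tx":0,"ty":0,"tz":0,"rx":0,"ry":0,"rz":0,"grip":62},
  ],
)

```text
t: 4.02
eef_pos: [543.0, 20.4, 183.8]
tcp_rot: [-1.571, -0.0, -0.0]
ft_force: [0.6, -0.2, -0.2]
opening: 0.619
```

Run:
```python
from h import *
grab("2"); s=env.state(); print(s['t'],s['joints'],s['eef_pos'],s['tcp_rot'],s['ft_force'],s['moment'],s['opening'])
crop('side','2',310,160,370,220,10,'c_side2')
```

```text
4.1167 [-8.39929897e-02  4.34327878e-01  1.81702391e+00  1.15651974e-04
  8.89405880e-01 -8.41008598e-02] [543.08500447  20.43303001 184.04177925] [-1.57077690e+00 -8.39577427e-04  3.50533234e-05] [ 0.2369464   0.38497685 -0.84178134] [-0.07479382  0.04696077  0.02093592] 0.6145281426699939
```

View pics/c_side2.png

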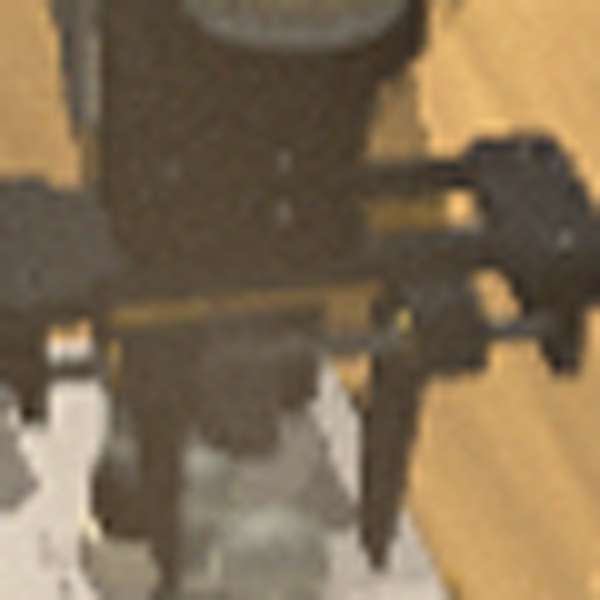

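Request:
move_arm(
  rows=[
    {"tx":0,"ty":0.7,"tz":0,"rx":0,"ry":0,"rz":0,"grip":62},
    {"tx":0,"ty":0.7,"tz":0,"rx":0,"ry":0,"rz":0,"grip":62},
    {"tx":0,"ty":0.8,"tz":0,"rx":0,"ry":0,"rz":0,"grip":62},
    {"tx":0,"ty":0.8,"tz":0,"rx":0,"ry":0,"rz":0,"grip":62},
    {"tx":0,"ty":0.8,"tz":0,"rx":0,"ry":0,"rz":0,"grip":58},
    {"tx":0,"ty":0,"tz":0,"rx":0,"ry":0,"rz":0,"grip":54},
    {"tx":0,"ty":0,"tz":0,"rx":0,"ry":0,"rz":0,"grip":50},
    {"tx":0,"ty":0,"tz":0,"rx":0,"ry":0,"rz":0,"grip":48},
    {"tx":0,"ty":0,"tz":0,"rx":0,"ry":0,"rz":0,"grip":48},
  ],
)

```text
t: 4.87
eef_pos: [543.1, 20.4, 145.9]
tcp_rot: [-1.571, -0.001, -0.0]
ft_force: [0.4, 0.2, 0.8]
opening: 0.482
```

Run:
```python
from h import *
grab("3"); s=env.state(); print(s['t'],s['eef_pos'],s['ft_force'],s['moment'],s['opening'])
crop('side','3',310,170,370,240,8,'c_side3')
```

```text
4.9667 [543.02222937  20.41445064 146.00686604] [ 0.33700536 -0.69305511  0.41153425] [-0.10665689  0.02419217  0.00599614] 0.48309495493588106
```

View pics/c_side3.png

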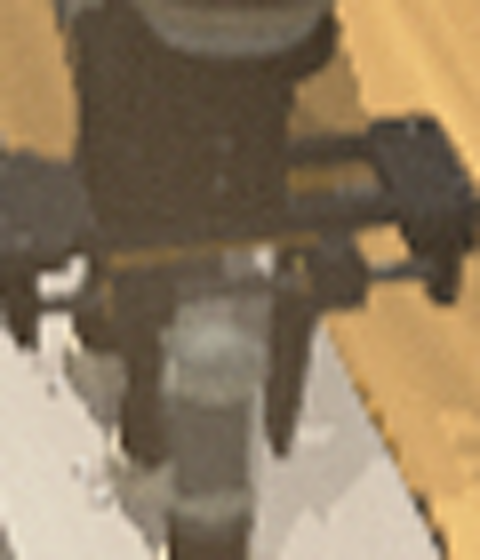

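Request:
move_arm(
  rows=[
    {"tx":0,"ty":0,"tz":0,"rx":0,"ry":0,"rz":0,"grip":45.5},
    {"tx":0,"ty":0,"tz":0,"rx":0,"ry":0,"rz":0,"grip":44},
    {"tx":0,"ty":0,"tz":0,"rx":0,"ry":0,"rz":0,"grip":44},
  ],
)

```text
t: 5.22
eef_pos: [542.9, 20.4, 145.8]
tcp_rot: [-1.571, -0.0, -0.0]
ft_force: [0.3, 0.9, -0.1]
opening: 0.442
```

Request:
move_arm(
  rows=[
    {"tx":0,"ty":0,"tz":0,"rx":0,"ry":0,"rz":0,"grip":43},
    {"tx":0,"ty":0,"tz":0,"rx":0,"ry":0,"rz":0,"grip":42.5},
    {"tx":0,"ty":0,"tz":0,"rx":0,"ry":0,"rz":0,"grip":42.5},
  ],
)

```text
t: 5.47
eef_pos: [542.9, 20.5, 145.6]
tcp_rot: [-1.571, -0.0, -0.0]
ft_force: [0.8, -0.5, 0.3]
opening: 0.422
```

Run:
```python
from h import *
s=env.state(); print(s['t'],s['eef_pos'],s['ft_force'],s['moment'],s['opening'])
```

```text
5.4667 [542.87910096  20.45147799 145.64767895] [ 0.81770827 -0.4527595   0.26400541] [-0.05185343  0.08549224 -0.00092753] 0.4223088262180101
```

Request:
move_arm(
  rows=[
    {"tx":0,"ty":0,"tz":0,"rx":0,"ry":0,"rz":0,"grip":41.5},
    {"tx":0,"ty":0,"tz":0,"rx":0,"ry":0,"rz":0,"grip":41},
  ],
)

```text
t: 5.63
eef_pos: [542.9, 20.5, 145.6]
tcp_rot: [-1.571, -0.0, 0.0]
ft_force: [0.7, -0.4, 0.7]
opening: 0.415
```

Request:
move_arm(
  rows=[
    {"tx":0,"ty":0,"tz":0,"rx":0,"ry":0,"rz":0,"grip":40.5},
    {"tx":0,"ty":0,"tz":0,"rx":0,"ry":0,"rz":0,"grip":40},
  ],
)

```text
t: 5.8
eef_pos: [543.0, 20.5, 145.7]
tcp_rot: [-1.571, -0.0, 0.0]
ft_force: [1.5, 0.0, 0.3]
opening: 0.4
```

Request:
move_arm(
  rows=[
    {"tx":0.03,"ty":0,"tz":0,"rx":0,"ry":0,"rz":0,"grip":39},
    {"tx":0,"ty":0,"tz":0,"rx":0,"ry":0,"rz":0,"grip":38},
    {"tx":0,"ty":0,"tz":0,"rx":0,"ry":0,"rz":0,"grip":30},
    {"tx":0,"ty":0,"tz":0,"rx":0,"ry":0,"rz":0,"grip":20},
    {"tx":0,"ty":0,"tz":0,"rx":0,"ry":0,"rz":0,"grip":20},
  ],
)

```text
t: 6.22
eef_pos: [543.2, 20.4, 145.7]
tcp_rot: [-1.571, -0.0, -0.0]
ft_force: [1.1, 0.5, 0.6]
opening: 0.394
```

Run:
```python
from h import *
s=env.state(); print(s['t'],s['eef_pos'],s['ft_force'],s['moment'],s['opening'])
```

```text
6.2167 [543.2209312   20.44519093 145.68083131] [1.11675517 0.48549897 0.63436721] [-0.08971342 -0.01691219 -0.00179488] 0.393910253600893
```

Request:
move_arm(
  rows=[
    {"tx":0,"ty":-0.2,"tz":0,"rx":0,"ry":0,"rz":0,"grip":20},
    {"tx":0,"ty":-0.2,"tz":0,"rx":0,"ry":0,"rz":0,"grip":20},
    {"tx":0,"ty":-0.3,"tz":0,"rx":0,"ry":0,"rz":0,"grip":20},
    {"tx":0,"ty":-0.3,"tz":0,"rx":0,"ry":0,"rz":0,"grip":20},
    {"tx":0,"ty":-0.3,"tz":0,"rx":0,"ry":0,"rz":0,"grip":20},
    {"tx":0,"ty":-0.4,"tz":0,"rx":0,"ry":0,"rz":0,"grip":20},
    {"tx":0,"ty":-0.5,"tz":0,"rx":0,"ry":0,"rz":0,"grip":20},
    {"tx":0,"ty":-0.6,"tz":0,"rx":0,"ry":0,"rz":0,"grip":20},
    {"tx":0,"ty":-0.8,"tz":0,"rx":0,"ry":0,"rz":0,"grip":20},
  ],
)

```text
t: 6.97
eef_pos: [543.0, 20.5, 182.2]
tcp_rot: [-1.571, 0.0, 0.0]
ft_force: [-0.1, 0.7, -0.4]
opening: 0.395
```

Run:
```python
from h import *
grab("4"); s=env.state(); print(s['t'],s['eef_pos'],s['tcp_rot'],s['ft_force'],s['moment'],s['opening'])
crop('side','4',300,150,380,250,6,'c_side4')
```

```text
7.0667 [543.6992434   20.43322063 183.16278671] [-1.57087277e+00 -2.35047455e-03  5.59285231e-06] [ 0.43966653 -0.28438484 -1.26700188] [-0.0964789   0.09586629 -0.03078649] 0.3947255495744533
```

View pics/c_side4.png

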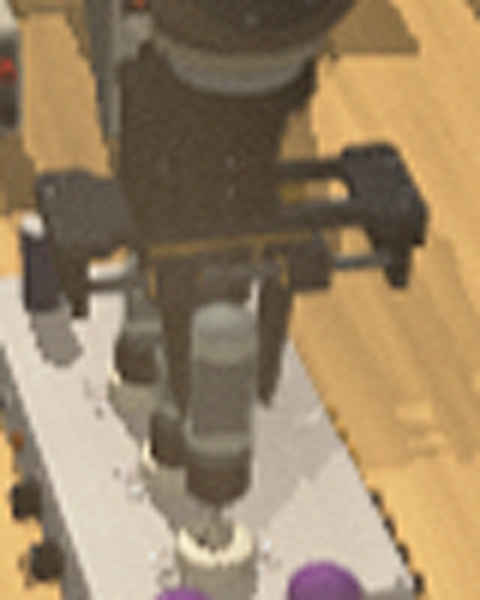

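Request:
move_arm(
  rows=[
    {"tx":0,"ty":-2,"tz":0,"rx":0,"ry":0,"rz":0,"grip":20},
    {"tx":0,"ty":-3,"tz":0,"rx":0,"ry":0,"rz":0,"grip":20},
    {"tx":0,"ty":-3,"tz":0,"rx":0,"ry":0,"rz":0,"grip":20},
    {"tx":0,"ty":-3,"tz":-0.5,"rx":0,"ry":0,"rz":0,"grip":20},
    {"tx":0,"ty":-2,"tz":-1.5,"rx":0,"ry":0,"rz":0,"grip":20},
    {"tx":0,"ty":-1.7,"tz":-2,"rx":0,"ry":0,"rz":0,"grip":20},
    {"tx":-0.1,"ty":0,"tz":-2.5,"rx":0,"ry":0,"rz":0,"grip":20},
    {"tx":-0.1,"ty":0,"tz":-2.5,"rx":0,"ry":0,"rz":0,"grip":20},
    {"tx":-0.1,"ty":0,"tz":-2.5,"rx":0,"ry":0,"rz":0,"grip":20},
    {"tx":-0.1,"ty":0,"tz":-2.5,"rx":0,"ry":0,"rz":0,"grip":20},
  ],
)

```text
t: 7.9
eef_pos: [538.8, -120.6, 328.7]
tcp_rot: [-1.571, -0.0, 0.0]
ft_force: [0.4, 0.1, -1.0]
opening: 0.397
```

Request:
move_arm(
  rows=[
    {"tx":0,"ty":0,"tz":-2.5,"rx":0,"ry":0,"rz":0,"grip":20},
    {"tx":0,"ty":0,"tz":-2.5,"rx":0,"ry":0,"rz":0,"grip":20},
    {"tx":0,"ty":0,"tz":-2.5,"rx":0,"ry":0,"rz":0,"grip":20},
    {"tx":0,"ty":0,"tz":-2,"rx":0,"ry":0,"rz":0,"grip":20},
    {"tx":0,"ty":0,"tz":-1,"rx":0,"ry":0,"rz":0,"grip":20},
    {"tx":0,"ty":0,"tz":-0.5,"rx":0,"ry":0,"rz":0,"grip":20},
    {"tx":0,"ty":0,"tz":0,"rx":0,"ry":0,"rz":0,"grip":20},
  ],
)

```text
t: 8.48
eef_pos: [539.0, -229.9, 328.4]
tcp_rot: [-1.57, 0.0, -0.001]
ft_force: [-0.4, -0.4, -0.9]
opening: 0.398
```

Request:
move_arm(
  rows=[
    {"tx":0,"ty":0,"tz":0,"rx":-0.01,"ry":0,"rz":-0.05,"grip":20},
    {"tx":0,"ty":0,"tz":0,"rx":-0.02,"ry":0,"rz":-0.1,"grip":20},
    {"tx":0,"ty":0,"tz":0,"rx":-0.02,"ry":0,"rz":-0.1,"grip":20},
    {"tx":0,"ty":0,"tz":0,"rx":-0.02,"ry":0,"rz":-0.1,"grip":20},
    {"tx":0,"ty":0,"tz":0,"rx":-0.02,"ry":0,"rz":-0.1,"grip":20},
  ],
)

```text
t: 8.9
eef_pos: [539.1, -228.3, 329.3]
tcp_rot: [-1.669, -0.454, 0.023]
ft_force: [0.7, -0.6, -1.1]
opening: 0.396
```

Run:
```python
from h import *
s=env.state(); print(s['t'],s['joints'],s['eef_pos'],s['tcp_rot'])
R=Ro.from_euler('xyz',s['tcp_rot']).as_matrix(); print(R.T.round(3))
```

```text
8.9 [-0.58761652  0.20276048  1.81370517  0.26414788  0.70856452 -0.75295202] [ 539.08324743 -228.28593105  329.33021493] [-1.66948591 -0.45447648  0.023348  ]
[[ 0.898  0.021  0.439]
 [ 0.439 -0.088 -0.894]
 [ 0.02   0.996 -0.089]]
```

Request:
move_arm(
  rows=[
    {"tx":0,"ty":0,"tz":0,"rx":-0.02,"ry":0,"rz":-0.1,"grip":20},
    {"tx":0,"ty":0,"tz":0,"rx":-0.02,"ry":0,"rz":-0.1,"grip":20},
    {"tx":0,"ty":0,"tz":0,"rx":-0.02,"ry":0,"rz":-0.1,"grip":20},
    {"tx":0,"ty":0,"tz":0,"rx":-0.02,"ry":0,"rz":-0.1,"grip":20},
    {"tx":0,"ty":0,"tz":0,"rx":-0.02,"ry":0,"rz":-0.09,"grip":20},
    {"tx":0,"ty":0,"tz":0,"rx":0,"ry":0,"rz":0,"grip":20},
    {"tx":0,"ty":0,"tz":0,"rx":0,"ry":0,"rz":0,"grip":20},
  ],
)

```text
t: 9.48
eef_pos: [542.1, -223.7, 328.7]
tcp_rot: [-1.76, -0.808, 0.093]
ft_force: [0.4, 0.7, -1.4]
opening: 0.395
```

Run:
```python
from h import *
s=env.state(); print(s['t'],s['joints'],s['eef_pos'],s['tcp_rot'])
R=Ro.from_euler('xyz',s['tcp_rot']).as_matrix(); print(R.T.round(3))
az=np.radians(168.5);el=np.radians(35);a=np.array([np.cos(el)*np.cos(az),np.cos(el)*np.sin(az),np.sin(el)])
T=np.array([688.5,-260.2,130])+185.7*a
print(T,(R.T@(T-s['eef_pos'])/10).round(2)); print('pins',s['eef_pos']+85.7*R[:,1])
print('turn tool frame',R.T@np.cross(R[:,1],-a))
```

```text
9.4833 [-0.65583232  0.16129874  2.03478787  1.11053311  0.39591485 -1.6029356 ] [ 542.08983716 -223.71918173  328.68452101] [-1.75974595 -0.80758458  0.09285819]
[[ 0.688  0.064  0.723]
 [ 0.724 -0.121 -0.679]
 [ 0.044  0.991 -0.13 ]]
[ 539.43724974 -229.8728407   236.51314423] [-6.88  6.14  0.58]
pins [ 604.14665982 -234.10652756  270.49909494]
turn tool frame [-5.19259975e-02  7.74269351e-18 -1.27532408e-01]
```

Request:
move_arm(
  rows=[
    {"tx":-0.98,"ty":0.88,"tz":0.08,"rx":-0.005,"ry":0,"rz":-0.013,"grip":20},
    {"tx":-0.98,"ty":0.88,"tz":0.08,"rx":-0.005,"ry":0,"rz":-0.013,"grip":20},
    {"tx":-0.98,"ty":0.88,"tz":0.08,"rx":-0.005,"ry":0,"rz":-0.013,"grip":20},
    {"tx":-0.98,"ty":0.88,"tz":0.08,"rx":-0.005,"ry":0,"rz":-0.013,"grip":20},
    {"tx":-0.98,"ty":0.88,"tz":0.08,"rx":-0.005,"ry":0,"rz":-0.013,"grip":20},
    {"tx":0,"ty":0,"tz":0,"rx":0,"ry":0,"rz":0,"grip":20},
    {"tx":0,"ty":0,"tz":0,"rx":0,"ry":0,"rz":0,"grip":20},
  ],
)

```text
t: 10.07
eef_pos: [542.9, -229.2, 262.8]
tcp_rot: [-1.798, -0.871, 0.113]
ft_force: [0.1, -0.5, -2.1]
opening: 0.397
```

```bash
cat > rep.py <<'E'
from h import *
import sys
s=env.state(); print(s['t'],s['joints'].round(3),s['eef_pos'].round(1),s['tcp_rot'].round(3),s['ft_force'].round(1),round(s['opening'],3))
R=Ro.from_euler('xyz',s['tcp_rot']).as_matrix()
az=np.radians(float(sys.argv[1]) if len(sys.argv)>1 else 168.5);el=np.radians(35);a=np.array([np.cos(el)*np.cos(az),np.cos(el)*np.sin(az),np.sin(el)])
T=np.array([688.5,-260.2,130])+185.7*a
print('y_t',R[:,1].round(3),'shift cm',(R.T@(T-s['eef_pos'])/10).round(2),'pins',(s['eef_pos']+85.7*R[:,1]).round(1))
print('turn',(R.T@np.cross(R[:,1],-a)).round(3))
E
python3 rep.py
```

```text
10.0667 [-0.673  0.275  2.158  1.869  0.395 -2.404] [ 542.9 -229.2  262.8] [-1.798 -0.871  0.113] [ 0.1 -0.5 -2.1] 0.397
y_t [ 0.766 -0.14  -0.627] shift cm [-2.24  1.4   0.29] pins [ 608.5 -241.2  209.1]
turn [-0.029  0.    -0.063]
```

Request:
move_arm(
  rows=[
    {"tx":0,"ty":0,"tz":0,"rx":0,"ry":0.12,"rz":0,"grip":20},
    {"tx":0,"ty":0,"tz":0,"rx":0,"ry":0.12,"rz":0,"grip":20},
    {"tx":0,"ty":0,"tz":0,"rx":0,"ry":0.12,"rz":0,"grip":20},
    {"tx":0,"ty":0,"tz":0,"rx":0,"ry":0.12,"rz":0,"grip":20},
    {"tx":0,"ty":0,"tz":0,"rx":0,"ry":0.12,"rz":0,"grip":20},
    {"tx":0,"ty":0,"tz":0,"rx":0,"ry":0.12,"rz":0,"grip":20},
    {"tx":0,"ty":0,"tz":0,"rx":0,"ry":0.12,"rz":0,"grip":20},
    {"tx":0,"ty":0,"tz":0,"rx":0,"ry":0.12,"rz":0,"grip":20},
    {"tx":0,"ty":0,"tz":0,"rx":0,"ry":0.12,"rz":0,"grip":20},
    {"tx":0,"ty":0,"tz":0,"rx":0,"ry":0.12,"rz":0,"grip":20},
  ],
)

```text
t: 10.9
eef_pos: [543.0, -229.5, 264.6]
tcp_rot: [-0.755, -0.423, -1.384]
ft_force: [0.1, -0.3, -1.4]
opening: 0.395
```

```bash
python3 rep.py
```

```text
10.9 [-0.673  0.272  2.158  1.869  0.395 -1.198] [ 543.  -229.5  264.6] [-0.755 -0.423 -1.384] [ 0.1 -0.3 -1.4] 0.395
y_t [ 0.768 -0.142 -0.625] shift cm [-1.18  1.48 -2.1 ] pins [ 608.8 -241.6  211. ]
turn [ 0.047 -0.    -0.047]
```

Request:
move_arm(
  rows=[
    {"tx":-0.2,"ty":0.25,"tz":-0.35,"rx":0.008,"ry":0,"rz":-0.008,"grip":20},
    {"tx":-0.2,"ty":0.25,"tz":-0.35,"rx":0.008,"ry":0,"rz":-0.008,"grip":20},
    {"tx":-0.2,"ty":0.25,"tz":-0.35,"rx":0.008,"ry":0,"rz":-0.008,"grip":20},
    {"tx":-0.2,"ty":0.25,"tz":-0.35,"rx":0.008,"ry":0,"rz":-0.008,"grip":20},
    {"tx":-0.2,"ty":0.25,"tz":-0.35,"rx":0.008,"ry":0,"rz":-0.008,"grip":20},
    {"tx":-0.2,"ty":0.25,"tz":-0.35,"rx":0.008,"ry":0,"rz":-0.008,"grip":20},
    {"tx":0,"ty":0,"tz":0,"rx":0,"ry":0,"rz":0,"grip":20},
    {"tx":0,"ty":0,"tz":0,"rx":0,"ry":0,"rz":0,"grip":20},
    {"tx":0,"ty":0,"tz":0,"rx":0,"ry":0,"rz":0,"grip":20},
  ],
)

```text
t: 11.65
eef_pos: [540.2, -230.2, 235.7]
tcp_rot: [-0.692, -0.46, -1.419]
ft_force: [-0.2, -0.8, -0.1]
opening: 0.395
```

```bash
python3 rep.py
python3 - <<'E'
from h import *
grab("5")
crop('side','5',330,170,470,330,4,'c_side5')
crop('top','5',320,110,460,250,4,'c_top5')
E
```

```text
11.65 [-0.682  0.34   2.233  2.247  0.509 -1.605] [ 540.2 -230.2  235.7] [-0.692 -0.46  -1.419] [-0.2 -0.8 -0.1] 0.395
y_t [ 0.804 -0.164 -0.572] shift cm [-0.01 -0.11  0.03] pins [ 609.1 -244.2  186.7]
turn [-0.002  0.     0.001]
```

View pics/c_side5.png

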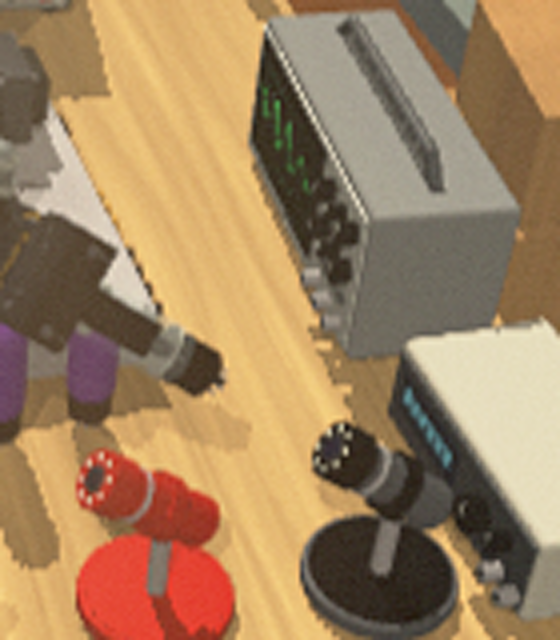

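View pics/c_top5.png

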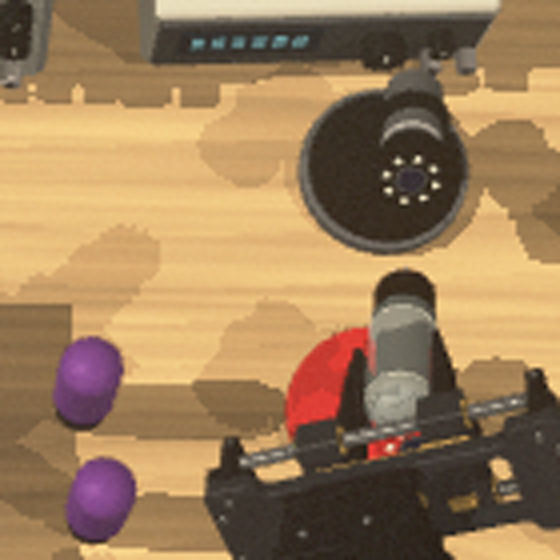

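Run:
```python
from h import *
T=Cam('top');S=Cam('side')
el=np.radians(35)
t=lambda p:((T.proj(p)-[320,110]+.5)*4).round(1); s=lambda p:((S.proj(p)-[330,170]+.5)*4).round(1)
L=np.array([688.5,-260.2,130])
for azd in(165,168.5,172):
    az=np.radians(azd);a=np.array([np.cos(el)*np.cos(az),np.cos(el)*np.sin(az),np.sin(el)])
    print(azd,'tail',t(L-95*a),s(L-95*a),'mid',t(L-35*a),s(L-35*a),'lens',t(L),s(L))
st=env.state();R=Ro.from_euler('xyz',st['tcp_rot']).as_matrix();y=R[:,1];o=st['eef_pos']
for h in(-13,-11,0,22,50,108): print('valve h',h,t(o+y*(74.7-h)),s(o+y*(74.7-h)))
crop('side','5',365,245,455,315,8,'d_side5')
crop('top','5',380,125,450,220,6,'d_top5')
```

```text
165 tail [420.4  92.5] [435.4 517.5] mid [413.6 145.5] [370.3 476.9] lens [409.4 178.1] [331.3 452.5]
168.5 tail [412.9  90.7] [434.2 512.4] mid [410.7 144.8] [369.9 475. ] lens [409.4 178.1] [331.3 452.5]
172 tail [405.4  89.3] [432.6 507.4] mid [407.8 144.3] [369.4 473.1] lens [409.4 178.1] [331.3 452.5]
valve h -13 [405.8 277.9] [219.7 388.3]
valve h -11 [405.8 280.1] [217.3 387. ]
valve h 0 [405.2 292.2] [204.2 379.4]
valve h 22 [404.2 316.7] [177.7 364. ]
valve h 50 [402.8 349. ] [143.3 344.1]
valve h 108 [399.8 419.4] [ 70.2 301.6]
```

View pics/d_side5.png

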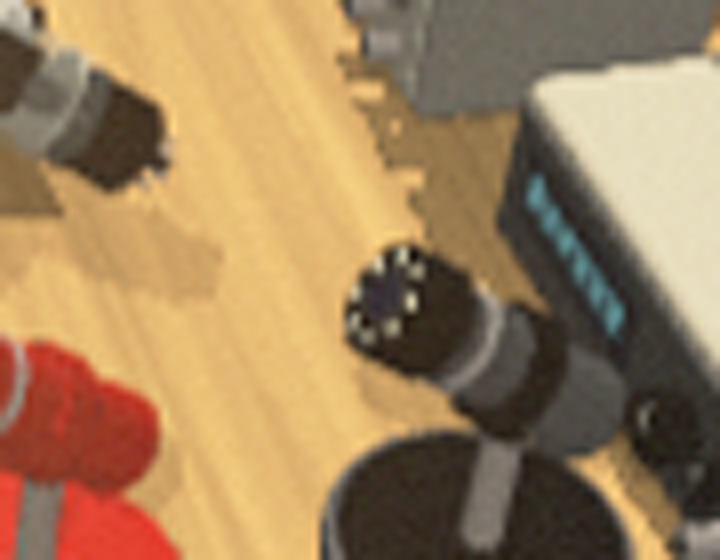

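View pics/d_top5.png

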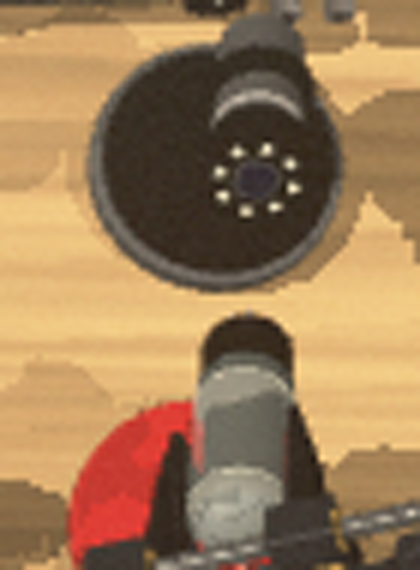

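Run:
```python
from h import *
im=np.load('side_5.npz')['im'][235:285,345:395]
im=cv2.resize(im,None,fx=12,fy=12,interpolation=cv2.INTER_CUBIC)
S=Cam('side');st=env.state();R=Ro.from_euler('xyz',st['tcp_rot']).as_matrix();y=R[:,1];o=st['eef_pos']
f=lambda p:tuple(int(v) for v in (S.proj(p)-[345,235]+.5)*12)
w=np.cross(y,S.ray(380,260));w/=np.linalg.norm(w)
for h0,h1,r in((0,22,16.5),(22,50,19),(-13,50,0)):
    for sg in(1,-1): cv2.line(im,f(o+y*(74.7-h0)+sg*r*w),f(o+y*(74.7-h1)+sg*r*w),(0,255,0),1)
cv2.imwrite('pics/e5.png',im)
```

```text
(no output)
```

View pics/e5.png

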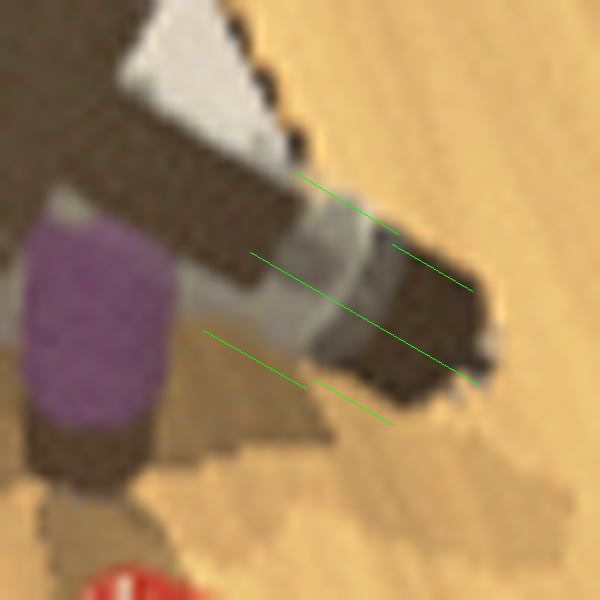

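```bash
sed -i 's/-260.2,130\]/-261,130.3]/' rep.py; python3 rep.py 169.5
```

```text
11.75 [-0.682  0.34   2.234  2.249  0.509 -1.607] [ 540.  -230.3  235.5] [-0.692 -0.46  -1.42 ] [-0.7  0.  -0.7] 0.397
y_t [ 0.804 -0.164 -0.572] shift cm [ 0.3  -0.11 -0.1 ] pins [ 608.9 -244.4  186.5]
turn [0.006 0.    0.014]
```

Request:
move_arm(
  rows=[
    {"tx":0.15,"ty":-0.05,"tz":-0.05,"rx":0.003,"ry":0,"rz":0.007,"grip":20},
    {"tx":0.15,"ty":-0.05,"tz":-0.05,"rx":0.003,"ry":0,"rz":0.007,"grip":20},
    {"tx":0,"ty":0,"tz":0,"rx":0,"ry":0,"rz":0,"grip":20},
    {"tx":0,"ty":0,"tz":0,"rx":0,"ry":0,"rz":0,"grip":20},
    {"tx":0,"ty":0,"tz":0,"rx":0,"ry":0,"rz":0,"grip":20},
    {"tx":0,"ty":0,"tz":0,"rx":0,"ry":0,"rz":0,"grip":20},
  ],
)

```text
t: 12.25
eef_pos: [538.7, -233.2, 236.0]
tcp_rot: [-0.692, -0.451, -1.408]
ft_force: [-0.5, 0.2, -0.7]
opening: 0.396
```

```bash
python3 rep.py 169.5
python3 - <<'E'
from h import *
grab("6"); print(env.state()['qvel'].round(4))
E
python3 rep.py 169.5
```

```text
12.25 [-0.698  0.34   2.228  2.19   0.517 -1.562] [ 538.7 -233.2  236. ] [-0.692 -0.451 -1.408] [-0.5  0.2 -0.7] 0.396
y_t [ 0.805 -0.15  -0.575] shift cm [ 0.04 -0.03  0.07] pins [ 607.6 -246.1  186.8]
turn [ 0.001 -0.    -0.   ]
[-0.      0.0008  0.0005  0.0001 -0.0005 -0.0001]
12.35 [-0.698  0.34   2.228  2.19   0.517 -1.562] [ 538.7 -233.2  235.9] [-0.692 -0.451 -1.408] [-0.4  0.3 -0.7] 0.397
y_t [ 0.805 -0.15  -0.575] shift cm [ 0.04 -0.03  0.07] pins [ 607.7 -246.1  186.7]
turn [ 0.001  0.    -0.   ]
```

View pics/top_6.png

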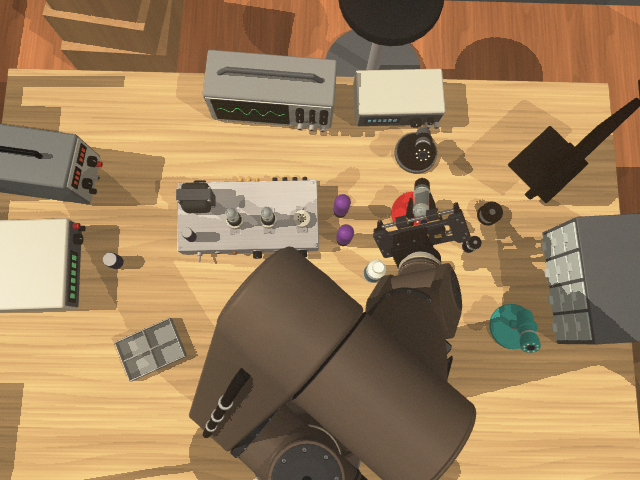

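View pics/side_6.png

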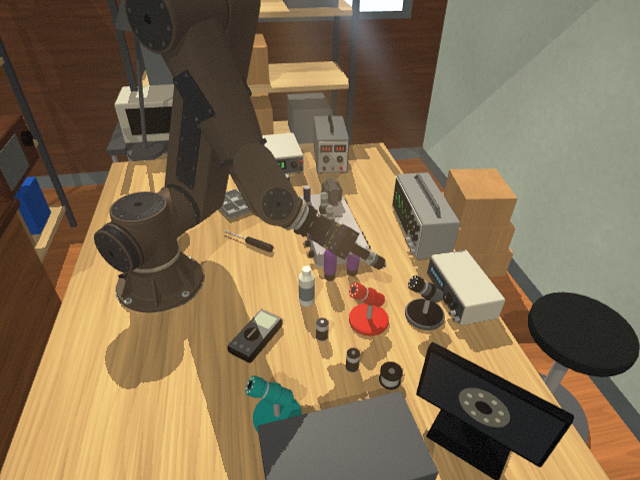

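The pictures show the valve held at side px (380,263), facing the black camera's lens at side px (412,281). Both short valves are seated at top px (233,218) and (267,217), and the bottle, cells and decoys are all standing. The arm is at rest, so I hand the job in.

```bash
python3 -c "
from cell import env
print(env.job_done()); print(env.state()['eef_pos'],env.state()['opening'])"
```

```text
the job is handed in; nothing more can be done
None
the job is handed in; nothing more can be done
```

I pulled the tall valve from the end socket straight up, clearing it by 36 mm before any turn. It is now held still with its pins facing the black camera's lens, and I handed the job in at about 12.4 s.

**Position:** by the arm's pose the pins are about 100 mm from the lens. They sit within about 1 mm of the lens axis I measured, and the valve's axis is within about 0.1° of it.

**Grip and stillness:** joint speeds are about zero, the grip opening is steady at 0.397, and contact forces stayed below about 2 N. The pictures show both short valves seated and the bottle, cells and decoys standing.

**Disagreements between checks:**
- **Camera direction:** the different measurements of where the lens points sideways ranged from about 167° to 173°. I used 169.5°, so the valve could be off square by 2–3°.
- **Side view:** its picture sits about 1.5 px off the calculated positions, for the valve and the lens alike. I took this as calibration error, because their positions relative to each other agreed.
- **Valve held in jaws:** the centring figures assume the valve did not slip in the jaws. The side-view overlay showed its tilt matching and no clear slip.

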